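# Peel the top findings tray off the clinging pile and hold it out over the mat

### The job

The formed grey trays for snaps and rivets are nested in a pile and cling to one another: take the top tray by the upright tab at its corner and peel it off by lifting that corner first, so that the tray is clearly tipped while its opposite corner still rests in the pile, leaving the rest of the pile standing where it is on the table. Then hold the tray up level, open side up, over the middle of the cutting mat, well clear of what lies there, and finish while still holding it; leave the small things around the pile and around and on the mat where they lie.

Things in the scene. Friction and masses are not known exactly. Their poses are not given: they have to be found in the camera images.
- tray: Top tray of the pile: loose, open, shallow, grey plastic, 50 g; rim 150 (its x) by 110 (its y), 18 high. Origin: centre of its floor's underside, z up; at the start 42 above the table. Four feet under the floor, 9 long, at (x, y) -42,24; -42,-24; 6,24; -18,0, snap into the tray beneath: each lets go at about 2 N, for good once it has risen 4. Only this tray has an upright tab (tray_tab)
- tray_tab (a point): Grip point on the top tray's pull tab, 40 above the tray's origin level, 22 above its rim. Tab: solid upright plate 12 thick, 22 wide, rising 33 above the rim, just outside the tray's +x, -y corner, centred at tray x +77, y -56.5. Its width runs along the tray's diagonal (36 degrees from x towards -y): pinch it across the 12, square to that diagonal. Axes as the tray's
- tray_far (a point): Corner of the underside of the top tray's floor diagonally opposite the tab (tray x -60, y +40, z 0): the corner about which the tray tips when the tab corner is raised
- stack: Rest of the pile: seven such trays stuck together as one piece, 0.35 kg, 54 high, standing on the table. Origin: centre of its underside; axes as the top tray's. Pulled straight up, the top tray's feet together hold about the pile's weight, so it may be dragged along; raising the tab corner frees them one by one and the pile stays. Walls flare 24 degrees with 2 side play: the tray tips freely
- mat: Fixed green cutting mat with a grid of thin white lines, 300 (its x) by 220 (its y), 3 thick. Origin: centre of its underside, on the table
- spool: Bystander: wooden thread spool standing beside the pile, 40 wide, 40 high. Origin: centre of its underside
- tin: Bystander: flat round aluminium wax tin on the robot's side of the pile, 54 wide, 24 high. Origin: centre of its underside
- anvil: Bystander: small round steel setting anvil on the mat, 32 wide, 22 high. Origin: centre of its underside
- awl: Bystander: awl with a dark wooden handle lying on the mat, 150 long (along its x), under 35 high. Origin on its underside
- mallet: Bystander: mallet with a white plastic head lying to the right of the mat, about 230 long, 52 high. Origin on the table under its handle
- snips: Bystander: thread snips lying beyond the pile, about 120 long, 9 high. Origin on its underside

How it is judged:
By the outcome, as a careful person would: the job done as asked, in the order asked, and still so for the second after the job is handed in, while the arm keeps its last pose, push and grip.
It also fails if it takes over 38 s, if anything falls off the work surface, if the arm or the gripper's body presses on something with over 40 N, if the wrist force passes 120 N, or if a joint passes its speed limit or range.

### The arm

A 6-joint arm with a two-finger parallel gripper is mounted at the origin on the work surface. World frame = base frame: x ahead of the robot, y to its left, z up, the work surface at z = 0. Lengths are in m, angles in rad, forces in N, time in s.
With the tool pointing down it reaches from about 0.375 to 0.825 m from the base axis. Payload 5.5 kg.
Tool frame: the origin (TCP) lies at the centre of the arm's flange, where the gripper is bolted on; the fingertips stand 173 mm ahead of it and the grasp point (between the pads) lies 155 mm ahead of it; z points along the fingers, y is the line along which they close (so a half turn about z gives the same grasp; the last joint's range is limited). The gripper opens to 85 mm and grips with 20 to 120 N. Pads are 22 mm wide; open, the fingers measure 114 mm over their backs; the gripper's body (76 mm by 85 mm) begins 54 mm behind the grasp point. The pads swing forward as they close: fully open they stand 13 mm farther back than shut.
Start: joints at [1.173, 0.314, -0.047, 1.21, 0, 1.571], TCP at [0.232, 0.553, 0.405] pointing down, gripper open.
Joint ranges: [-2.67, 2.67], [-0.69, 1.73], [-1.03, 1.25], [-2.08, 2.16], [-1.42, 1.45], [-3.14, 3.14]. Speed limits (rad/s): [2.39, 2.39, 3.01, 3.14, 3.14, 3.14].

### API

Orientations are given as a unit quaternion [w, x, y, z].
In Python, from plant import env gives the robot as it stands. The module is installed in compiled form; this text tells all that it offers.
- The arm moves only by the tool play_rows, never from a script. Its argument "plan" is a list of rows, each an object of numbers: "tx", "ty", "tz": the shift along the world's x, y, z in m; "roll": the turn about the world's z in degrees; "claw": the finger opening in m, from 0 to 0.0854. A call has 1 to 12 rows; each row is the pose to reach, as a shift and turn from the pose commanded when the call began; what a row does not reach only later rows make up. A row lasts 1/10 s, in which the tool goes at most 50 mm and 8.59 degrees, less where a joint would pass 70% of its speed; a pose out of reach is approached as far as the arm can. A call with a gripper value outside its range is refused whole. The fingers move at their own pace and stop on an object; "squeeze" is the grip in N (left out, the last holds). Time passes only in rows, so rows that repeat a pose let the fingers close. It gives the time, the measured TCP pose, the force, the opening and the grip force at its end, in the units of the state.
- env.get_obs(): the state, without advancing time (a new reading comes with each control period).
- env.snapshot(name): name is "scene" or "top"; returns a dict with "frame" (384x512x3 uint8, red, green, blue), "z_map" (384x512 float32, m along the optical axis (not along the pixel's ray), 0 where there is no reading), "fx", "fy", "cx", "cy" (pixels), "k1" (the pictures are not rectified: a ray, as slopes to the right and down, at radius r is drawn at 1 + k1 r^2 times it, then the intrinsics apply), "rvec" (rotation vector, rad) and "tvec" (3), from world to camera coordinates, as OpenCV has them. Camera axes: x right, y down, z forward; pixel columns grow to the right and rows downward; lengths in m; the calibration is good to about 2 mm. A picture is of the moment at which its call begins.
- env.sign_off(): hands the job in; it is judged then, once.
Trained networks look in a picture, given as the dict that the camera call returned (one of the last four; its "shot" number tells which), for a name from the list of things; names that differ only in an ending like _2 or _b are one class to them, and where a whole thing is asked for, a point or a joint stands for the part that bears it (a point fixed in the world has none). Each returns a list of dicts, best first, with "p" (0 to 1); they miss things now and then, are a little off and sometimes report something else, mostly with a low value. They report only what shows in the picture. A call takes as long as a camera call.
- env.search_frame(label, picture): "bbox" ([centre column, centre row, width, height] in pixels, round what is visible of it).
- env.landmark_of(label, picture): "point" ([row, column] in pixels: a listed point, or the origin of a listed thing).
The state is a dict: "clock": time; "q": joint angles; "joint_vel": joint speeds; "effort": joint torques, N m; "eef_pos": TCP position; "tcp_rot": TCP orientation; "ft_force": force on the tool from outside, world axes, zero at the start; "torque": the same for the moment, N m; "opening": finger opening in m; "finger_force": force on a finger pad.
Only numpy, scipy, OpenCV 4.12 (cv2) and the standard library are available. Lean on these libraries where they do the work, as an engineer would, in place of code of your own. Each camera call takes 0.05 s, during which the arm holds its last target. There are 200 camera calls.

## Working session

There is one attempt and no reset: what is moved stays moved. The work goes in short steps, Python scripts to look and compute and a tool call to move; the robot and the scene stay as the last step left them, time stands still between calls to the robot, and variables do not carry over. Pictures are saved under pics/ and viewed, at most 12 in all, crops included, and the job is handed in when it is done.

Besides the shell and the picture viewer there is one more tool, called after "Emit:" as name(argument=value, ...) on one line, values as JSON. play_rows: Moves the arm, as the interface text tells. Its arguments: {"type":"object","properties":{"plan":{"type":"array","items":{"type":"object","properties":{"tx":{"type":"number"},"ty":{"type":"number"},"tz":{"type":"number"},"roll":{"type":"number"},"claw":{"type":"number"}}}},"squeeze":{"type":"number"}},"required":["plan"]}

```bash
mkdir -p pics; cat > h.py <<'E'
import numpy as np, cv2
from plant import env
def snap(n):
    return env.snapshot(n)
def ray(s,u,v):
    x=np.array([(u-s['cx'])/s['fx'],(v-s['cy'])/s['fy']]);p=x.copy()
    for _ in range(20): p=x/(1+s['k1']*(p@p))
    return np.array([p[0],p[1],1.])
def world(s,u,v,z=None):
    """z None: use depth map; else intersect with plane z (world)"""
    R=cv2.Rodrigues(np.array(s['rvec'],float))[0];t=np.array(s['tvec'],float).ravel();r=ray(s,u,v)
    if z is None:
        d=s['z_map'][int(round(v)),int(round(u))]; return R.T@(r*d-t)
    c=-R.T@t;w=R.T@r; return c+w*(z-c[2])/w[2]
def cloud(s):
    R=cv2.Rodrigues(np.array(s['rvec'],float))[0];t=np.array(s['tvec'],float).ravel()
    v,u=np.mgrid[:384,:512];x=np.stack([(u-s['cx'])/s['fx'],(v-s['cy'])/s['fy']],-1);p=x.copy()
    for _ in range(20): p=x/(1+s['k1']*(p**2).sum(-1,keepdims=True))
    d=s['z_map'][...,None];P=np.concatenate([p*d,d],-1)
    W=(P-t)@R; W[s['z_map']==0]=np.nan; return W
def save(s,name): cv2.imwrite('pics/'+name,s['frame'][...,::-1])
E
python3 - <<'E'
from h import *
np.set_printoptions(precision=4,suppress=True)
o=env.get_obs();print(o['clock'],o['eef_pos'],o['tcp_rot'],o['opening'],o['ft_force'])
ims=[]
Z=dict(tray_tab=.082,tray_far=.042,tray=.042,stack=0,mat=0,spool=0,tin=0,anvil=.003,awl=.003,mallet=0,snips=0)
for n in('scene','top'):
    s=snap(n);ims.append(s['frame'])
    R=cv2.Rodrigues(np.array(s['rvec']))[0];print(n,'cam',-R.T@np.array(s['tvec']).ravel())
    for l in Z:
        for d in env.landmark_of(l,s)[:2]:
            r,c=d['point'];print(l,round(d['p'],2),np.round([c,r],1),world(s,c,r,Z[l]),end=' | ')
        print()
cv2.imwrite('pics/a.png',cv2.resize(np.vstack(ims),(800,1200))[:, :, ::-1][:600]);cv2.imwrite('pics/b.png',cv2.resize(ims[1],(800,600))[...,::-1])
E
```

```text
0.0 [0.2323 0.5529 0.4038] [-0.0002  0.1976  0.9803 -0.0009] 0.08547551031800757 [-0.7032 -0.628   0.1637]
scene cam [1.2375 0.3718 0.775 ]
tray_tab 0.73 [311.  225.2] [0.6188 0.171  0.082 ] | 
tray_far 0.71 [357.5 207.8] [0.4765 0.2383 0.042 ] | tray_far 0.38 [312.  225.5] [0.5829 0.1619 0.042 ] | 
tray 0.88 [339.9 220. ] [0.5356 0.2141 0.042 ] | 
stack 0.88 [335.2 230.8] [ 0.5354  0.2074 -0.    ] | 
mat 0.66 [229.  177.3] [ 0.483  -0.1281 -0.    ] | 
spool 0.71 [372.6 244.5] [0.5356 0.3023 0.    ] | 
tin 0.53 [340.8 197.6] [0.4164 0.1789 0.    ] | 
anvil 0.52 [215.7 208.7] [ 0.609  -0.0927  0.003 ] | anvil 0.22 [356.9 206.1] [0.4307 0.2279 0.003 ] | 
awl 0.66 [217.5 173.3] [ 0.486  -0.1642  0.003 ] | 
mallet 0.7 [151.9 153.7] [ 0.4967 -0.393   0.    ] | 
snips 0.31 [227.  181.1] [ 0.4995 -0.1247 -0.    ] | 
top cam [ 0.4551 -0.003   1.1956]
tray_tab 0.76 [182.5 157.6] [0.6273 0.1643 0.082 ] | 
tray_far 0.62 [227.3 120.6] [0.7447 0.0458 0.042 ] | tray_far 0.6 [160.6 217. ] [0.4627 0.2253 0.042 ] | 
tray 0.9 [169.1 192.3] [0.5332 0.2042 0.042 ] | 

mat 0.59 [286.  208.3] [ 0.4984 -0.1326  0.    ] | 
spool 0.65 [139.5 194. ] [0.5286 0.2985 0.    ] | 
tin 0.53 [181.6 233.2] [0.4176 0.1704 0.    ] | 

awl 0.52 [299.8 214.4] [ 0.4815 -0.1731  0.003 ] | 
mallet 0.6 [379.5 218.7] [ 0.475  -0.4093  0.    ] | 
snips 0.71 [228.4 122.3] [0.7502 0.0441 0.    ] |
```

View pics/a.png

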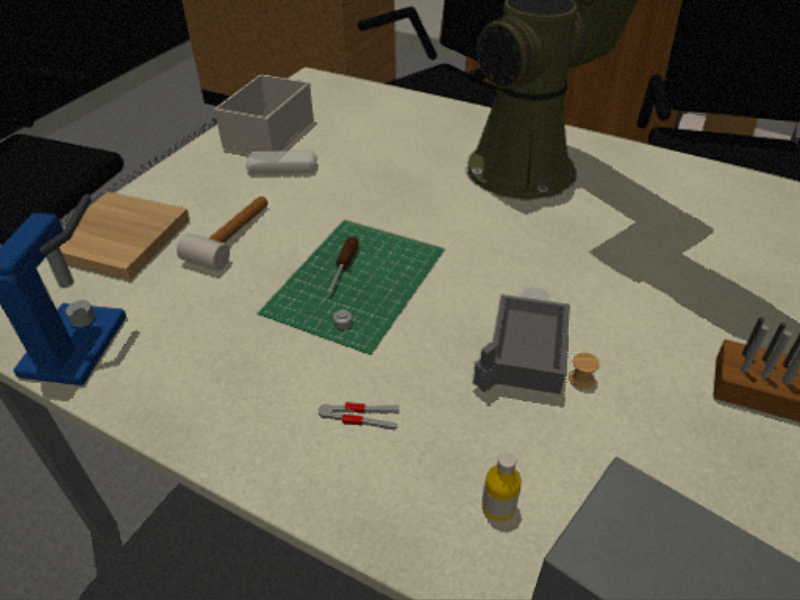

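View pics/b.png

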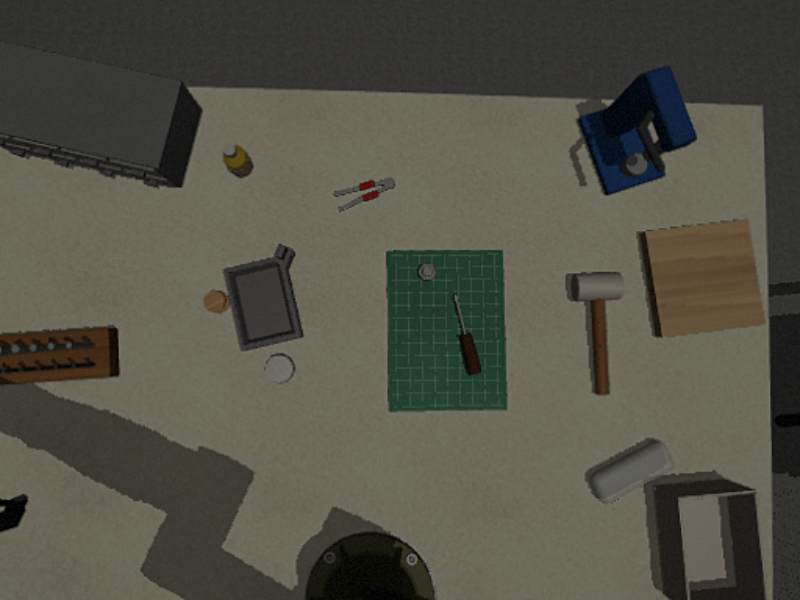

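Both pictures agree. In the 800-px top view the pile is at (265,303) with the tab at its upper right (285,255). The spool is at its left (215,300), the tin below (280,368), and the mat at (447,330) holds the anvil and awl. Next I measure the tray pose from depth.

```bash
cat > m.py <<'E'
from h import *
np.set_printoptions(precision=4,suppress=True)
from scipy.optimize import least_squares
def near(W,c,r,z0,z1):
    return (np.hypot(W[...,0]-c[0],W[...,1]-c[1])<r)&(W[...,2]>z0)&(W[...,2]<z1)
if __name__=='__main__':
  for n in('scene','top'):
    s=snap(n);W=cloud(s)
    m=near(W,(.535,.206),.15,.05,.075);P=W[m]
    h=cv2.minAreaRect(P[:,:2].astype(np.float32));print(n,'rim rect',h,m.sum())
    m=near(W,(.625,.166),.04,.08,.12);P=W[m];print('tab',P.mean(0),P.min(0),P.max(0),m.sum())
    h=cv2.minAreaRect(P[:,:2].astype(np.float32));print(h)
    hsv=cv2.cvtColor(s['frame'],cv2.COLOR_RGB2HSV);g=(hsv[...,0]>50)&(hsv[...,0]<95)&(hsv[...,1]>80)&near(W,(.49,-.13),.22,-.02,.03)
    print('mat',cv2.minAreaRect(W[g][:,:2].astype(np.float32)))
    if n=='top': # masked colour: upper rim outline
        cv2.imwrite('pics/c.png',cv2.resize(s['frame'][140:250,120:230],(600,600),interpolation=cv2.INTER_CUBIC)[...,::-1])
E
python3 m.py
```

```text
scene rim rect ((0.5403435826301575, 0.20300863683223724), (0.17396941781044006, 0.12717705965042114), 13.97939395904541) 1072
tab [0.6208 0.1743 0.0894] [0.6084 0.1658 0.0802] [0.6313 0.1813 0.0951] 70
((0.6199280023574829, 0.1735222041606903), (0.012107064947485924, 0.023227080702781677), 73.80018615722656)
mat ((0.49268966913223267, -0.12766936421394348), (0.2989918887615204, 0.21992482244968414), 2.007539749145508)
top rim rect ((0.5402842164039612, 0.20085352659225464), (0.16933573782444, 0.1293649822473526), 15.354883193969727) 920
tab [0.6171 0.1716 0.0924] [0.6064 0.164  0.0825] [0.6271 0.1798 0.0983] 41
((0.6175830960273743, 0.17221207916736603), (0.012025832198560238, 0.021570933982729912), 70.21246337890625)
mat ((0.4921339750289917, -0.1307220757007599), (0.2993922531604767, 0.2192733734846115), 2.0111002922058105)
```

View pics/c.png

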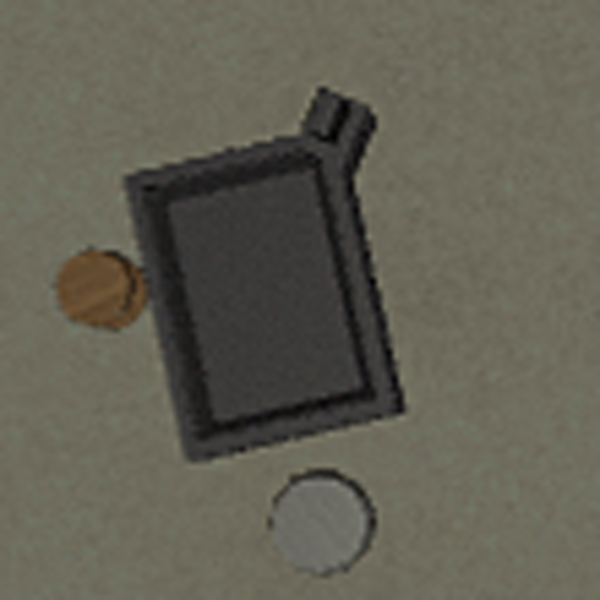

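The top-view crop shows the rim corners at about (130,175), (400,410) and (190,458), so the yaw is about 12-13°. The tab sits at (340,125), and the spool nearly touches the left wall at (145,285). I'll refine the fit with the tab left out.

```bash
cat > fit.py <<'E'
from m import *
def c(n):
    s=snap(n);W=cloud(s)
    P=W[near(W,(.535,.206),.13,.04,.072)]
    P=P[np.hypot(P[:,0]-.619,P[:,1]-.173)>.036]
    r=cv2.minAreaRect(P[P[:,2]>.052][:,:2].astype(np.float32))
    a=np.radians(r[2]); 
    T=W[near(W,(.62,.172),.03,.075,.11)]
    # model: rim centre by extents over rotated axes for candidate yaws
    best=[]
    for y in np.radians(np.arange(6,20,.5)):
        R=np.array([[np.cos(y),-np.sin(y)],[np.sin(y),np.cos(y)]]);Q=P[:,:2]@R
        Q=Q[:] ; lo,hi=np.percentile(Q,[.7,99.3],axis=0);best.append(((hi-lo).sum(),np.degrees(y),R@((lo+hi)/2),hi-lo))
    b=min(best,key=lambda t:t[0]);print(n,r,b)
    y=np.radians(b[1]);R=np.array([[np.cos(y),-np.sin(y)],[np.sin(y),np.cos(y)]])
    print('tab pred',b[2]+R@[.077,-.0565],'meas',T.mean(0),'PCA',np.degrees(np.arctan2(*np.linalg.svd(T[:,:2]-T[:,:2].mean(0))[2][0][::-1])))
    g=cv2.cvtColor(s['frame'],cv2.COLOR_RGB2GRAY)
c('scene');c('top')
E
python3 fit.py
```

```text
scene ((0.5292947888374329, 0.20772790908813477), (0.1562758982181549, 0.1111392080783844), 15.170504570007324) (np.float64(0.30091133017443916), np.float64(16.5), array([0.5242, 0.2284]), array([0.1506, 0.1503]))
tab pred [0.614  0.1961] meas [0.6209 0.1744 0.0879] PCA -22.432550901419514
top ((0.5289549231529236, 0.20747284591197968), (0.1504189521074295, 0.11152710020542145), 14.917683601379395) (np.float64(0.3010573979358544), np.float64(16.5), array([0.5227, 0.2272]), array([0.1486, 0.1525]))
tab pred [0.6125 0.1949] meas [0.6166 0.1713 0.091 ] PCA 160.98929659393238
```

Emit:
play_rows(plan=[{"tx":0.386,"ty":-0.38,"tz":-0.06,"roll":1.8,"claw":0.06},{"tx":0.386,"ty":-0.38,"tz":-0.06,"roll":1.8,"claw":0.06},{"tx":0.386,"ty":-0.38,"tz":-0.06,"roll":1.8,"claw":0.06},{"tx":0.386,"ty":-0.38,"tz":-0.06,"roll":1.8,"claw":0.06},{"tx":0.386,"ty":-0.38,"tz":-0.06,"roll":1.8,"claw":0.06},{"tx":0.386,"ty":-0.38,"tz":-0.06,"roll":1.8,"claw":0.06},{"tx":0.386,"ty":-0.38,"tz":-0.06,"roll":1.8,"claw":0.06},{"tx":0.386,"ty":-0.38,"tz":-0.06,"roll":1.8,"claw":0.06},{"tx":0.386,"ty":-0.38,"tz":-0.06,"roll":1.8,"claw":0.06},{"tx":0.386,"ty":-0.38,"tz":-0.06,"roll":1.8,"claw":0.06},{"tx":0.386,"ty":-0.38,"tz":-0.06,"roll":1.8,"claw":0.06},{"tx":0.386,"ty":-0.38,"tz":-0.06,"roll":1.8,"claw":0.06}], squeeze=20)

```text
clock: 2.6
eef_pos: [0.6214, 0.169, 0.3435]
tcp_rot: [0.0, 0.185, 0.983, -0.001]
ft_force: [-0.3, 0.2, 0.4]
opening: 0.0599
finger_force: 0.0
```

Emit:
play_rows(plan=[{},{},{}])

```text
validation failed for argument at $.pl...
```

Emit:
play_rows(plan=[{"tz":-0.03,"claw":0.06},{"tz":-0.05,"claw":0.06},{"tz":-0.05,"claw":0.06}])

```text
validation failed for argument at $.pl...
```

Emit:
play_rows(plan=[{"tx":0,"ty":0,"tz":-0.03,"roll":0,"claw":0.06},{"tx":0,"ty":0,"tz":-0.05,"roll":0,"claw":0.06},{"tx":0,"ty":0,"tz":-0.05,"roll":0,"claw":0.06}])

```text
clock: 2.9
eef_pos: [0.6167, 0.1731, 0.2916]
tcp_rot: [-0.003, 0.182, 0.983, -0.001]
ft_force: [-0.3, 0.2, -0.1]
opening: 0.0596
finger_force: 0.0
```

```bash
python3 - <<'E'
from m import *
o=env.get_obs();print(o['eef_pos'],o['clock'],o['tcp_rot'],o['ft_force'])
s=snap('scene');W=cloud(s);P=W[near(W,(.62,.172),.02,.075,.105)];print(len(P),P.mean(0))
cv2.imwrite('pics/d.png',cv2.resize(s['frame'][150:280,240:413],(800,600),interpolation=cv2.INTER_CUBIC)[...,::-1])
E
```

```text
[0.6167 0.1731 0.2916] 2.9 [-0.0027  0.1821  0.9833 -0.0012] [-0.3187  0.159  -0.1389]
81 [0.6205 0.1744 0.0873]
```

View pics/d.png

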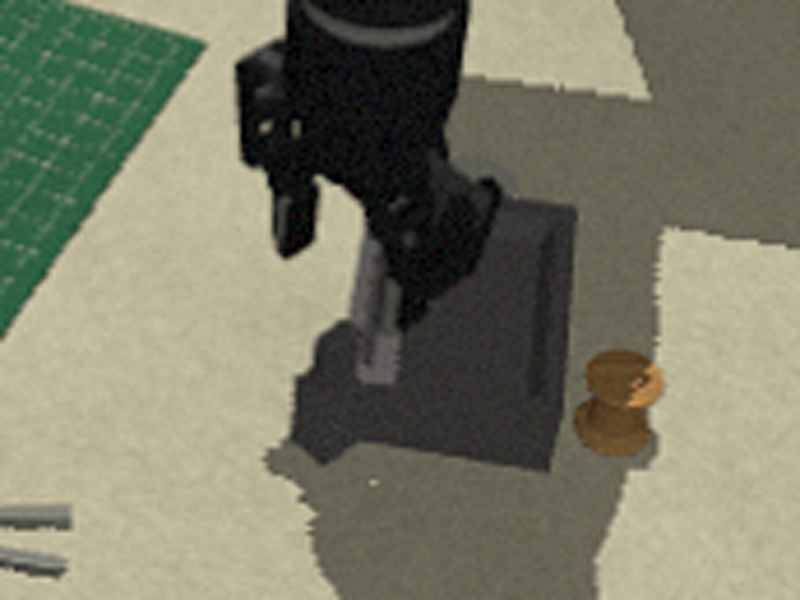

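The gripper is above the tab with the fingers straddling it. The rim corner is at about (320,400) and the spool at (620,400). I'll descend and close.

Emit:
play_rows(plan=[{"tx":0.001,"ty":0,"tz":-0.03,"roll":0.3,"claw":0.06},{"tx":0.001,"ty":0,"tz":-0.056,"roll":0.3,"claw":0.06},{"tx":0.001,"ty":0,"tz":-0.056,"roll":0.3,"claw":0.03},{"tx":0.001,"ty":0,"tz":-0.056,"roll":0.3,"claw":0.02},{"tx":0.001,"ty":0,"tz":-0.056,"roll":0.3,"claw":0.0},{"tx":0.001,"ty":0,"tz":-0.056,"roll":0.3,"claw":0.0},{"tx":0.001,"ty":0,"tz":-0.056,"roll":0.3,"claw":0.0}], squeeze=20)

```text
clock: 3.65
eef_pos: [0.6204, 0.1734, 0.241]
tcp_rot: [0.002, 0.179, 0.984, 0.001]
ft_force: [0.0, -0.2, 6.9]
opening: 0.0117
finger_force: 23.7
```

Emit:
play_rows(plan=[{"tx":-0.0005,"ty":0.0002,"tz":0.003,"roll":0,"claw":0.0},{"tx":-0.001,"ty":0.0004,"tz":0.006,"roll":0,"claw":0.0},{"tx":-0.002,"ty":0.0007,"tz":0.009,"roll":0,"claw":0.0},{"tx":-0.003,"ty":0.0011,"tz":0.012,"roll":0,"claw":0.0},{"tx":-0.003,"ty":0.0011,"tz":0.012,"roll":0,"claw":0.0}])

```text
clock: 4.15
eef_pos: [0.6164, 0.1744, 0.2514]
tcp_rot: [0.0, 0.18, 0.984, 0.0]
ft_force: [0.1, -1.5, 1.5]
opening: 0.0116
finger_force: 22.7
```

```bash
cat > look.py <<'E'
from m import *
import sys
o=env.get_obs();print(o['eef_pos'],o['clock'],o['ft_force'],o['torque'],o['finger_force'],o['opening'])
for n in ('scene','top'):
    s=snap(n);W=cloud(s)
    # interior floor plane of the tray within its floor region
    c=np.array([.529,.2075]);y=np.radians(15);R=np.array([[np.cos(y),-np.sin(y)],[np.sin(y),np.cos(y)]])
    Q=(W[...,:2]-c)@R; m=(abs(Q[...,0]+.01)<.04)&(abs(Q[...,1])<.03)&(W[...,2]>.03)&(W[...,2]<.12)
    P=W[m];q=Q[m]
    if len(P)>30:
        A=np.c_[q,np.ones(len(q))];k=np.linalg.lstsq(A,P[:,2],rcond=None)[0]
        for _ in range(4):
            e=abs(A@k-P[:,2])<.006;k=np.linalg.lstsq(A[e],P[e,2],rcond=None)[0]
        print(n,'slope x,y deg',np.degrees(np.arctan(k[:2])),'z0',k[2],e.sum())
    ms=near(W,(.46,.23),.12,.004,.03)
    if n=='scene':cv2.imwrite(f'pics/{sys.argv[1]}.png',cv2.resize(s['frame'][150:280,240:413],(800,600),interpolation=cv2.INTER_CUBIC)[...,::-1])
E
python3 look.py e
```

```text
[0.6164 0.1744 0.2514] 4.15 [ 0.1236 -1.4621  1.4655] [-0.0607  0.2257 -0.0207] 22.65195071697235 0.011558857644854977
scene slope x,y deg [ 2.0106 -1.6323] z0 0.050860566141193476 358
```

View pics/e.png

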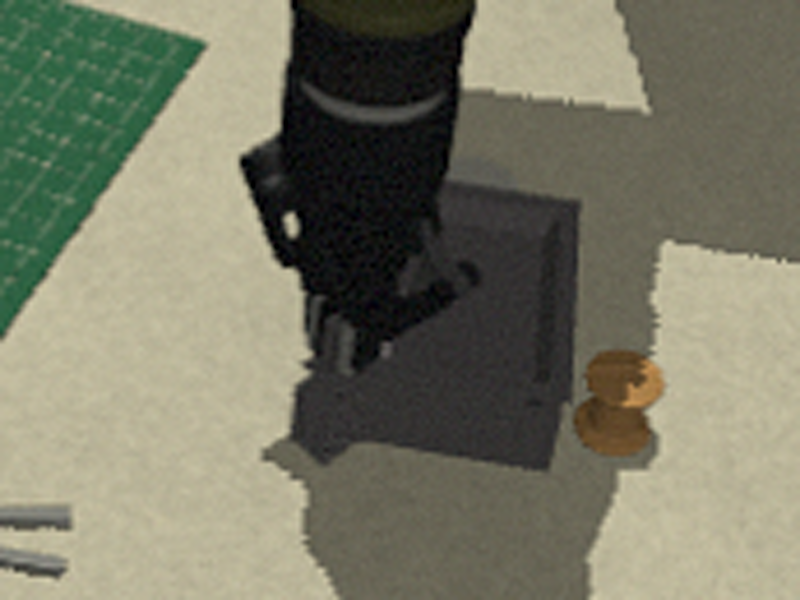

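The tray is starting to tip (about 2.6°), its near rim is rising and the pile still stands at (550,465). I'll continue along the arc.

Emit:
play_rows(plan=[{"tx":-0.001,"ty":0.0004,"tz":0.003,"roll":0,"claw":0.0},{"tx":-0.002,"ty":0.0007,"tz":0.006,"roll":0,"claw":0.0},{"tx":-0.003,"ty":0.001,"tz":0.009,"roll":0,"claw":0.0},{"tx":-0.004,"ty":0.0014,"tz":0.012,"roll":0,"claw":0.0},{"tx":-0.005,"ty":0.0018,"tz":0.015,"roll":0,"claw":0.0},{"tx":-0.005,"ty":0.0018,"tz":0.015,"roll":0,"claw":0.0}])

```text
clock: 4.85
eef_pos: [0.6115, 0.1762, 0.2663]
tcp_rot: [0.0, 0.18, 0.984, 0.0]
ft_force: [-0.9, -0.7, -0.3]
opening: 0.0118
finger_force: 22.4
```

```bash
python3 look.py f
```

```text
[0.6115 0.1762 0.2663] 4.85 [-0.8994 -0.6959 -0.3283] [-0.0005 -0.0482 -0.0089] 22.414434850215912 0.01182680592071381
scene slope x,y deg [ 2.2922 -1.6638] z0 0.06555212590043838 351
```

View pics/f.png

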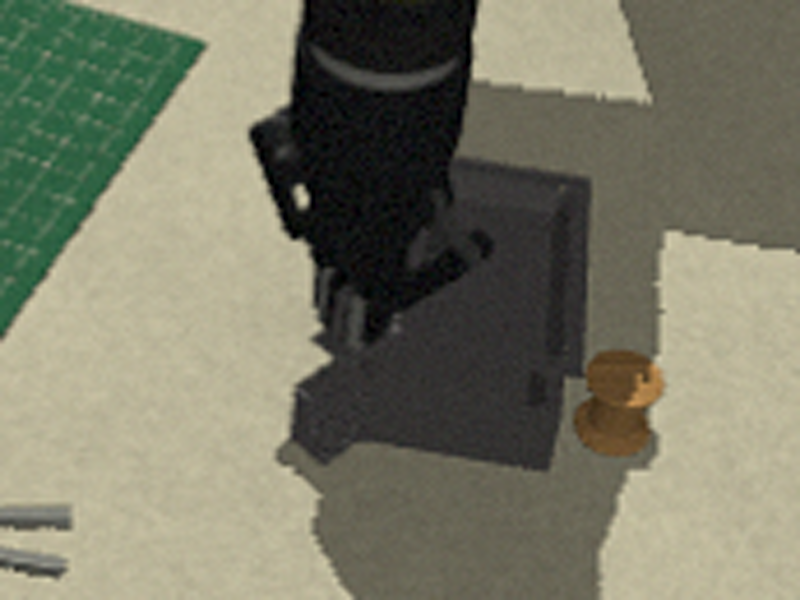

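The tilt has stayed at about 3° while the tray came free. The far rim rose to (590,180) and the pile stands unmoved, so the pads held too stiffly to pivot. The far corner is only about 14 mm above its seat, so I'll ease the pinch to let the tray pivot about the pads until that corner rests in the pile again.

Emit:
play_rows(plan=[{"tx":0,"ty":0,"tz":0,"roll":0,"claw":0.0116},{"tx":0,"ty":0,"tz":0,"roll":0,"claw":0.0116}], squeeze=20)

```text
clock: 5.15
eef_pos: [0.6114, 0.176, 0.2655]
tcp_rot: [-0.0, 0.18, 0.984, -0.0]
ft_force: [-0.0, 0.7, -0.3]
opening: 0.0116
finger_force: 17.0
```

```bash
python3 look.py g
```

```text
[0.6114 0.176  0.2655] 5.15 [-0.0112  0.732  -0.2584] [ 0.0001 -0.0707  0.0557] 17.048833072185516 0.011581983361044972
scene slope x,y deg [ 2.0454 -1.2764] z0 0.06474845923371877 349
```

Emit:
play_rows(plan=[{"tx":0.002,"ty":-0.0007,"tz":-0.004,"roll":0,"claw":0.0116},{"tx":0.0055,"ty":-0.002,"tz":-0.01,"roll":0,"claw":0.0116},{"tx":0.0055,"ty":-0.002,"tz":-0.01,"roll":0,"claw":0.0116},{"tx":0.0055,"ty":-0.002,"tz":-0.01,"roll":0,"claw":0.0118},{"tx":0.0055,"ty":-0.002,"tz":-0.01,"roll":0,"claw":0.0118}])

```text
clock: 5.75
eef_pos: [0.6169, 0.174, 0.2556]
tcp_rot: [-0.0, 0.18, 0.984, -0.0]
ft_force: [0.6, -0.1, -0.3]
opening: 0.012
finger_force: 8.5
```

```bash
python3 look.py g
```

```text
[0.6169 0.174  0.2556] 5.75 [ 0.6445 -0.1035 -0.3483] [-0.0396 -0.0535  0.0068] 8.500742018222809 0.012003467334164415
scene slope x,y deg [ 2.0722 -1.158 ] z0 0.05455203717249917 361
```

Emit:
play_rows(plan=[{"tx":0,"ty":0,"tz":0,"roll":0,"claw":0.0119},{"tx":0,"ty":0,"tz":0,"roll":0,"claw":0.0119}])

```text
clock: 6.05
eef_pos: [0.6169, 0.1741, 0.2559]
tcp_rot: [0.0, 0.18, 0.984, 0.0]
ft_force: [0.3, 0.4, -1.0]
opening: 0.012
finger_force: 4.2
```

```bash
python3 look.py g
```

```text
[0.6169 0.1741 0.2559] 6.05 [ 0.2794  0.3701 -1.0491] [-0.0041 -0.0326 -0.0462] 4.212752133607864 0.011961360648399078
scene slope x,y deg [ 2.546  -1.3787] z0 0.054785174292232446 364
```

Emit:
play_rows(plan=[{"tx":0,"ty":0,"tz":0,"roll":0,"claw":0.01195},{"tx":0,"ty":0,"tz":0,"roll":0,"claw":0.01195}])

```text
clock: 6.35
eef_pos: [0.6169, 0.1741, 0.2558]
tcp_rot: [0.0, 0.18, 0.984, 0.0]
ft_force: [-0.3, -0.8, 0.2]
opening: 0.0118
finger_force: 2.2
```

```bash
python3 look.py g
```

```text
[0.6169 0.1741 0.2558] 6.35 [-0.2824 -0.8299  0.2112] [ 0.0118 -0.0701 -0.0418] 2.247442491352558 0.01178890982307516
scene slope x,y deg [ 2.7891 -2.5277] z0 0.05286902414790825 356
```

View pics/g.png

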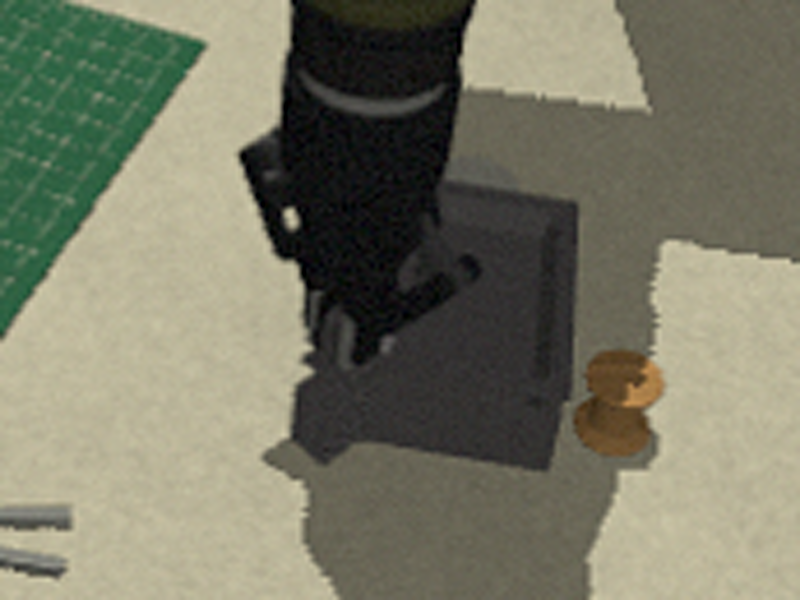

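Tray is now pivoting in the light pinch (about 3.8°), with its far corner at (480,185) settling into the pile. I'll lift along the arc with this pinch.

Emit:
play_rows(plan=[{"tx":-0.001,"ty":0.0004,"tz":0.003,"roll":0,"claw":0.01195},{"tx":-0.0022,"ty":0.0008,"tz":0.006,"roll":0,"claw":0.01195},{"tx":-0.0034,"ty":0.0012,"tz":0.009,"roll":0,"claw":0.01195},{"tx":-0.0047,"ty":0.0017,"tz":0.012,"roll":0,"claw":0.01195},{"tx":-0.0047,"ty":0.0017,"tz":0.012,"roll":0,"claw":0.01195},{"tx":-0.0047,"ty":0.0017,"tz":0.012,"roll":0,"claw":0.01195}])

```text
clock: 7.05
eef_pos: [0.6123, 0.1758, 0.2679]
tcp_rot: [0.0, 0.18, 0.984, 0.0]
ft_force: [0.6, 0.4, -0.2]
opening: 0.012
finger_force: 2.3
```

```bash
python3 look.py i
```

```text
[0.6123 0.1758 0.2679] 7.05 [ 0.5536  0.3792 -0.2489] [ 0.0919 -0.057   0.0208] 2.2954779490828514 0.012016231201523534
scene slope x,y deg [ 7.5063 -4.895 ] z0 0.057013921389538494 340
```

Emit:
play_rows(plan=[{"tx":-0.0013,"ty":0.0005,"tz":0.003,"roll":0,"claw":0.01195},{"tx":-0.0026,"ty":0.001,"tz":0.006,"roll":0,"claw":0.01195},{"tx":-0.0039,"ty":0.0014,"tz":0.009,"roll":0,"claw":0.01195},{"tx":-0.0052,"ty":0.0019,"tz":0.012,"roll":0,"claw":0.01195},{"tx":-0.0065,"ty":0.0024,"tz":0.015,"roll":0,"claw":0.01195},{"tx":-0.0075,"ty":0.0028,"tz":0.017,"roll":0,"claw":0.01195},{"tx":-0.0075,"ty":0.0028,"tz":0.017,"roll":0,"claw":0.01195},{"tx":-0.0075,"ty":0.0028,"tz":0.017,"roll":0,"claw":0.01195}])

```text
clock: 7.95
eef_pos: [0.6047, 0.1786, 0.2847]
tcp_rot: [0.0, 0.18, 0.984, 0.0]
ft_force: [1.0, 0.7, -0.2]
opening: 0.0117
finger_force: 2.0
```

```bash
python3 look.py i
```

```text
[0.6047 0.1786 0.2847] 7.95 [ 0.9984  0.719  -0.2297] [-0.0021 -0.0447  0.0026] 2.0126282796263695 0.011743337389355681
scene slope x,y deg [12.3108 -8.4928] z0 0.06542377927567075 351
```

View pics/i.png

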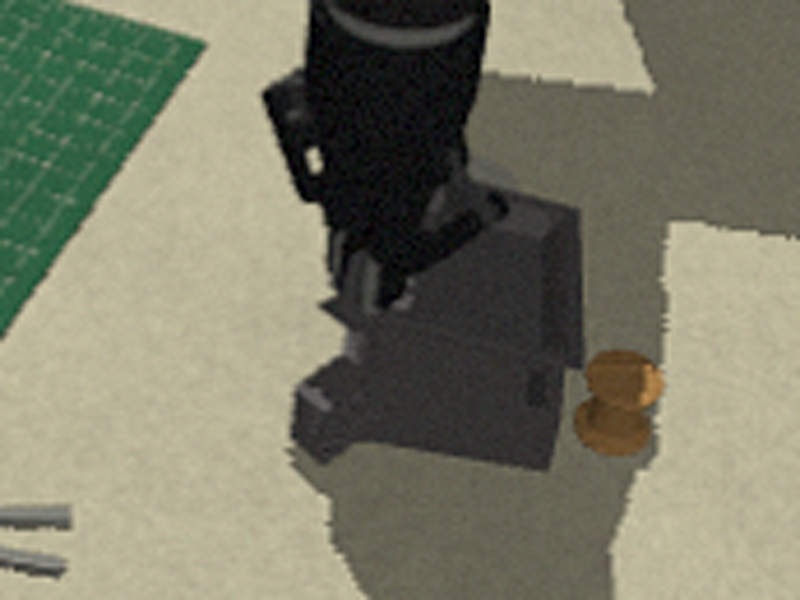

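The tray is clearly tipped, about 15°. Its far corner is still in the pile near (570,365), and the pile has not moved, with its near corner still at (550,465). Next I pivot it back to level in the light pinch, using the pile as support, then tighten and lift it level.

Emit:
play_rows(plan=[{"tx":0.0025,"ty":-0.0009,"tz":-0.005,"roll":0,"claw":0.01195},{"tx":0.005,"ty":-0.0018,"tz":-0.0105,"roll":0,"claw":0.01195},{"tx":0.0073,"ty":-0.0026,"tz":-0.016,"roll":0,"claw":0.01195},{"tx":0.0095,"ty":-0.0035,"tz":-0.0215,"roll":0,"claw":0.01195},{"tx":0.011,"ty":-0.004,"tz":-0.027,"roll":0,"claw":0.01195},{"tx":0.0125,"ty":-0.0045,"tz":-0.033,"roll":0,"claw":0.01195},{"tx":0.014,"ty":-0.005,"tz":-0.038,"roll":0,"claw":0.01195},{"tx":0.0148,"ty":-0.0054,"tz":-0.042,"roll":0,"claw":0.01195},{"tx":0.0148,"ty":-0.0054,"tz":-0.042,"roll":0,"claw":0.01195},{"tx":0.0148,"ty":-0.0054,"tz":-0.042,"roll":0,"claw":0.01195}])

```text
clock: 9.05
eef_pos: [0.6194, 0.1731, 0.2426]
tcp_rot: [-0.0, 0.18, 0.984, -0.0]
ft_force: [-0.1, -0.8, -0.4]
opening: 0.0117
finger_force: 2.1
```

```bash
python3 look.py j
```

```text
[0.6194 0.1731 0.2426] 9.05 [-0.1308 -0.8152 -0.4435] [-0.0251  0.0268  0.0251] 2.053069956600666 0.011665527185097852
scene slope x,y deg [-2.0751  1.3261] z0 0.04939179796569681 398
```

Emit:
play_rows(plan=[{"tx":0,"ty":0,"tz":0,"roll":0,"claw":0.014},{"tx":0,"ty":0,"tz":0,"roll":0,"claw":0.016},{"tx":0,"ty":0,"tz":0,"roll":0,"claw":0.016}])

```text
clock: 9.45
eef_pos: [0.6196, 0.1732, 0.2429]
tcp_rot: [0.0, 0.18, 0.984, 0.0]
ft_force: [0.3, -0.2, -0.0]
opening: 0.0159
finger_force: 0.0
```

```bash
python3 look.py j
```

```text
[0.6196 0.1732 0.2429] 9.45 [ 0.2575 -0.1586 -0.0372] [ 0.0154 -0.0098 -0.043 ] 0.0 0.01594967127654464
scene slope x,y deg [-2.9444  1.9826] z0 0.048919851886854014 405
```

View pics/j.png

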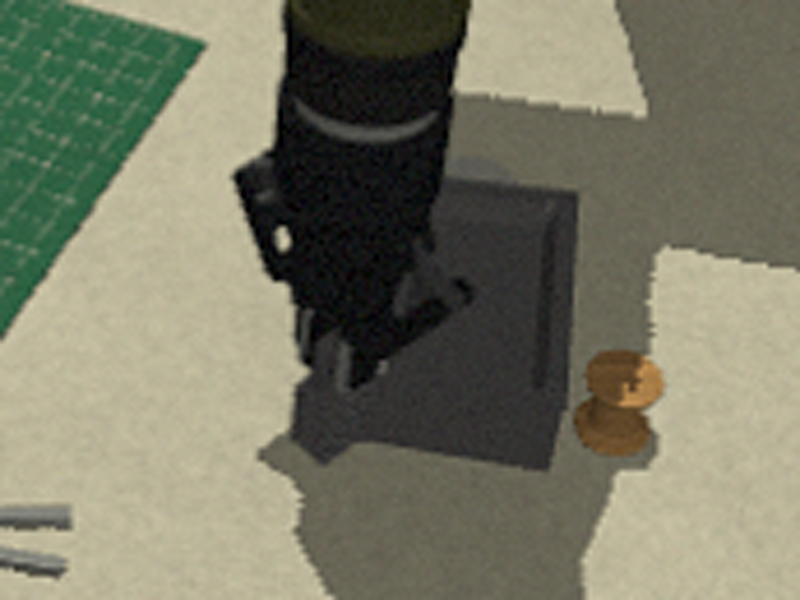

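With the fingers open the tray rests about 3° tab-low on its freed feet. I'll pinch lightly again, raise the tab about 5 mm until it is level, then tighten.

Emit:
play_rows(plan=[{"tx":0,"ty":0,"tz":0,"roll":0,"claw":0.0118},{"tx":0,"ty":0,"tz":0,"roll":0,"claw":0.0118},{"tx":0,"ty":0,"tz":0,"roll":0,"claw":0.01195},{"tx":-0.0006,"ty":0.0002,"tz":0.002,"roll":0,"claw":0.01195},{"tx":-0.0012,"ty":0.0004,"tz":0.004,"roll":0,"claw":0.01195},{"tx":-0.0018,"ty":0.0006,"tz":0.006,"roll":0,"claw":0.01195},{"tx":-0.0018,"ty":0.0006,"tz":0.006,"roll":0,"claw":0.01195},{"tx":-0.0018,"ty":0.0006,"tz":0.006,"roll":0,"claw":0.01195}])

```text
clock: 10.35
eef_pos: [0.6178, 0.1738, 0.2489]
tcp_rot: [0.0, 0.18, 0.984, 0.0]
ft_force: [-0.4, -0.0, -1.0]
opening: 0.0117
finger_force: 1.9
```

```bash
python3 look.py k
```

```text
[0.6178 0.1738 0.2489] 10.35 [-0.3764 -0.0359 -1.0209] [-0.1156 -0.0123  0.048 ] 1.9046875275671482 0.011701578458302875
scene slope x,y deg [-0.4039  0.6321] z0 0.0499030713621882 383
```

Emit:
play_rows(plan=[{"tx":0,"ty":0,"tz":0.001,"roll":0,"claw":0.0115},{"tx":0,"ty":0,"tz":0.001,"roll":0,"claw":0.0},{"tx":0,"ty":0,"tz":0.001,"roll":0,"claw":0.0},{"tx":0,"ty":0,"tz":0.003,"roll":0,"claw":0.0},{"tx":0,"ty":0,"tz":0.008,"roll":0,"claw":0.0},{"tx":0,"ty":0,"tz":0.014,"roll":0,"claw":0.0},{"tx":0,"ty":0,"tz":0.02,"roll":0,"claw":0.0},{"tx":0,"ty":0,"tz":0.02,"roll":0,"claw":0.0}], squeeze=60)

```text
clock: 11.25
eef_pos: [0.6183, 0.1739, 0.2702]
tcp_rot: [0.001, 0.18, 0.984, 0.0]
ft_force: [0.2, 0.6, -0.7]
opening: 0.0109
finger_force: 59.0
```

```bash
python3 look.py k
```

```text
[0.6183 0.1739 0.2702] 11.25 [ 0.1858  0.6012 -0.7267] [-0.0255  0.0183 -0.0045] 58.951290249824524 0.010924249312915803
scene slope x,y deg [-0.4544  0.5437] z0 0.07093299937611496 394
```

View pics/k.png

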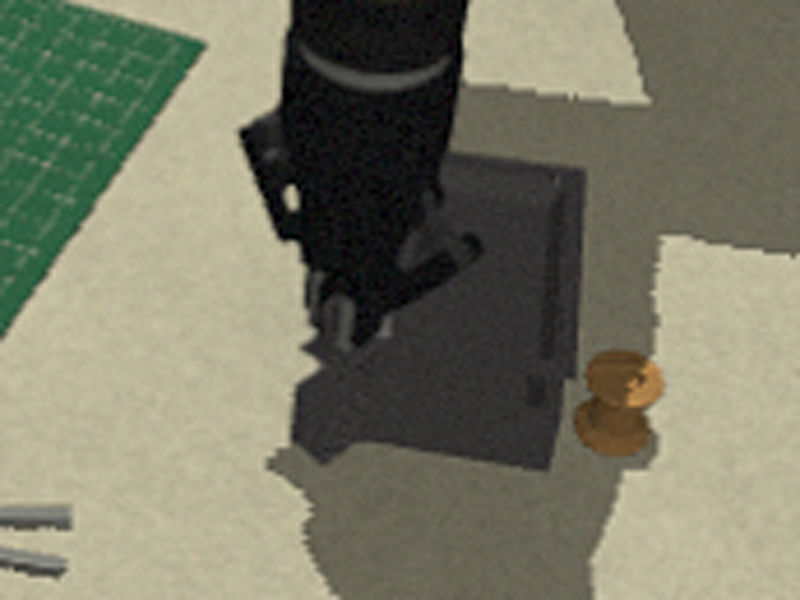

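The tray is level, lifted clear and firmly gripped, and the pile and spool are unmoved. I'll raise it, then carry it gently.

Emit:
play_rows(plan=[{"tx":0,"ty":0,"tz":0.01,"roll":0,"claw":0.0},{"tx":0,"ty":0,"tz":0.025,"roll":0,"claw":0.0},{"tx":0,"ty":0,"tz":0.045,"roll":0,"claw":0.0},{"tx":0,"ty":0,"tz":0.065,"roll":0,"claw":0.0},{"tx":0,"ty":0,"tz":0.08,"roll":0,"claw":0.0},{"tx":0,"ty":-0.01,"tz":0.09,"roll":0,"claw":0.0},{"tx":-0.001,"ty":-0.025,"tz":0.095,"roll":0,"claw":0.0},{"tx":-0.004,"ty":-0.045,"tz":0.095,"roll":0,"claw":0.0},{"tx":-0.007,"ty":-0.068,"tz":0.095,"roll":0,"claw":0.0},{"tx":-0.01,"ty":-0.093,"tz":0.095,"roll":0,"claw":0.0},{"tx":-0.013,"ty":-0.118,"tz":0.095,"roll":0,"claw":0.0},{"tx":-0.016,"ty":-0.143,"tz":0.095,"roll":0,"claw":0.0}])

```text
clock: 12.55
eef_pos: [0.6006, 0.028, 0.3626]
tcp_rot: [-0.001, 0.18, 0.984, -0.0]
ft_force: [0.4, -0.5, -0.6]
opening: 0.0107
finger_force: 59.0
```

Emit:
play_rows(plan=[{"tx":-0.002,"ty":-0.025,"tz":0,"roll":0,"claw":0.0},{"tx":-0.005,"ty":-0.05,"tz":0,"roll":0,"claw":0.0},{"tx":-0.008,"ty":-0.075,"tz":0,"roll":0,"claw":0.0},{"tx":-0.011,"ty":-0.1,"tz":0,"roll":0,"claw":0.0},{"tx":-0.014,"ty":-0.125,"tz":0,"roll":0,"claw":0.0},{"tx":-0.017,"ty":-0.148,"tz":0,"roll":0,"claw":0.0},{"tx":-0.019,"ty":-0.168,"tz":0,"roll":0,"claw":0.0},{"tx":-0.02,"ty":-0.183,"tz":0,"roll":0,"claw":0.0},{"tx":-0.021,"ty":-0.192,"tz":0,"roll":0,"claw":0.0},{"tx":-0.021,"ty":-0.195,"tz":0,"roll":0,"claw":0.0},{"tx":-0.021,"ty":-0.195,"tz":0,"roll":0,"claw":0.0},{"tx":-0.021,"ty":-0.195,"tz":0,"roll":0,"claw":0.0}])

```text
clock: 13.75
eef_pos: [0.5808, -0.1637, 0.3636]
tcp_rot: [-0.0, 0.179, 0.984, 0.0]
ft_force: [0.0, 0.7, 0.2]
opening: 0.011
finger_force: 59.0
```

```bash
python3 - <<'E'
from m import *
o=env.get_obs();print(o['eef_pos'],o['clock'],o['ft_force'],o['finger_force'],np.abs(o['joint_vel']).max())
c=np.array(o['eef_pos'][:2])-[.089,-.035];y=np.radians(15);R=np.array([[np.cos(y),-np.sin(y)],[np.sin(y),np.cos(y)]])
ims=[]
for n in('scene','top'):
    s=snap(n);W=cloud(s);ims.append(s['frame'])
    Q=(W[...,:2]-c)@R;m=(abs(Q[...,0])<.045)&(abs(Q[...,1])<.03)&(W[...,2]>.1)&(W[...,2]<.2);P=W[m];A=np.c_[Q[m],np.ones(m.sum())]
    k=np.linalg.lstsq(A,P[:,2],rcond=None)[0]
    for _ in range(4): e=abs(A@k-P[:,2])<.006;k=np.linalg.lstsq(A[e],P[e,2],rcond=None)[0]
    print(n,np.degrees(np.arctan(k[:2])),k[2],e.sum())
    P=W[near(W,c,.13,.11,.21)];print('pts',np.percentile(P,[2,98],axis=0))
    for l in('tray','stack','spool','tin'):
        for d in env.landmark_of(l,s)[:1]:
            r,q=d['point'];print(l,round(d['p'],2),world(s,q,r,k[2] if l=='tray' else 0))
cv2.imwrite('pics/l.png',cv2.resize(np.vstack([ims[0][80:300],ims[1][80:300]]),(698,600))[...,::-1])
E
```

```text
[ 0.5808 -0.1637  0.3636] 13.75 [0.0197 0.7116 0.1741] 58.9530748128891 0.007139593578540539
scene [-0.4188  0.3914] 0.16460534465982993 477
pts [[ 0.4163 -0.1868  0.1624]
 [ 0.5912 -0.0659  0.203 ]]
tray 0.83 [ 0.4976 -0.1089  0.1646]
stack 0.65 [0.5241 0.1987 0.    ]
spool 0.92 [0.5272 0.3022 0.    ]
tin 0.48 [0.4196 0.1854 0.    ]
top [-0.5231 -0.0803] 0.16496944177050638 705
pts [[ 0.4155 -0.1638  0.1612]
 [ 0.5665 -0.0673  0.183 ]]
tray 0.63 [ 0.491 -0.13   0.165]
stack 0.56 [0.5372 0.2016 0.    ]
spool 0.47 [0.5266 0.2981 0.    ]
tin 0.52 [0.4166 0.1768 0.    ]
```

View pics/l.png

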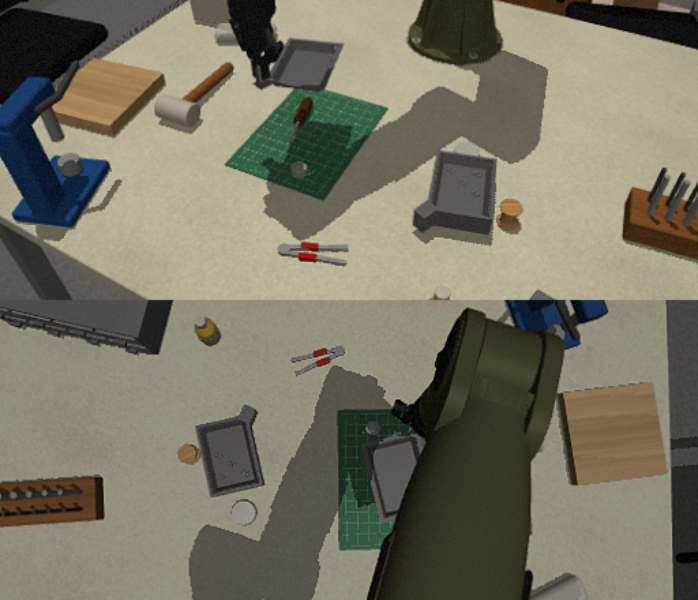

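The tray is held level (within about 0.5°) at 0.16 m over the middle of the mat. The pile at (230,455), spool, tin, snips, awl and anvil are where they lay.

```bash
python3 -c "from plant import env; print(env.sign_off())"
```

```text
the job is handed in; nothing more can be done
None
```

I handed the job in with the top tray held level (within about 0.5°) about 0.16 m over the middle of the mat, and the pile and small things where they lay. The first lift freed the feet at only about 3° of tip, not a true corner-first peel, so I set the tray back in the pile and tipped it to about 15° with its far corner resting there before lifting it level.

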